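# Unhook the steel caddy and slide it under the serving riser

### The job

Take the steel caddy off its deep hook, lifting it clear over the hook's upturned tip without wrenching at the stand, and set it down gently on the table. Then slide it straight in under the wooden riser's overhang, clear of the underside, until you feel it press lightly against the stop hidden inside; don't ram it. Leave it there squarely, standing on the table, and leave the other things where they are.

Things in the scene. Friction and masses are not known exactly. Their poses are not given: they have to be found in the camera images.
- caddy: Loose steel caddy (0.2 to 0.4 kg) hanging on the hook: open tray 120 (x) by 150 mm (y), walls 36 mm high, 4 mm thick, with a rigid arched handle over its middle: uprights at y = +-72 mm and a level bar along y, 12 mm thick in x, from 96 to 104 mm above the underside. Height 104 mm. Origin: centre of the underside; z up. Both ends are alike.
- caddy_center (a point): The middle of the caddy, 52 mm above its underside, axes as the caddy's; the handle bar's centre is 48 mm above this point. The bar can be pinched beside the hook, 34 mm to either side of its middle, with fingers closing along the caddy's x.
- stand: Fixed steel hook stand. Origin: on the table below the hook's seat. The hook, an 8 mm round bar in the x-z plane, opens to -x; the caddy's bar rests on it at z = 152 mm, along y. Its tip, at x = -24, reaches z = 188 mm: lift 36 to 52 mm (higher, the tray wall meets the hook), withdraw to -x. Rear arm, z up to 182, to a post at x = +95. Base 8 mm high, x -60 to 130, 120 mm wide.
- riser: The fixed wooden serving riser: its two end panels (inner faces at y = +-95 mm, from x = 5 to 180 mm). Origin: on the table below the middle of the overhang's front edge; the bay opens to -x and goes in along +x; its floor is the table. The caddy goes in with its x along the riser's x, either way round.
- overhang: The riser's top board, fixed: 180 mm (x, from the front edge inwards) by 210 mm, its underside 120 mm and its top 132 mm above the table. Origin and axes as the riser's.
- back: The riser's back panel (front face at x = 170 mm; origin and axes as the riser's) with a fixed stop block, 130 mm wide, z 5 to 50 mm, inside the bay. The stop's face lies somewhere from x = 65 to 105 mm, untold and hidden: feel for it. Sliding the caddy takes some 1 to 4 N. Home, its near end stands 15 to 55 mm out of the bay: lean a pushing gripper back 30 to 40 degrees to clear the overhang.
- cup: Bystander: yellow plastic cup, 68 mm across, 100 mm high, standing between stand and riser. Origin: centre of its underside.
- mug: Bystander: steel mug, 76 mm across, 85 mm high, in the middle near the robot. Origin: centre of its underside.
- jar: Bystander: glass jar, 68 mm across, 95 mm high, on the right. Origin: centre of its underside.
- tub: Bystander: clear open plastic tub, 170 x 120 x 60 mm, on the left. Origin: centre of its underside.
- pot: Bystander: small lidded brown pot, 72 mm across, 52 mm high, on the right. Origin: centre of its underside.
- lidbox: Bystander: white lidded food box, 86 x 136 x 50 mm, standing on top of the riser towards its back. Origin: centre of its underside.
There are look-alikes about, which are no part of the job. What is shaped like the caddy but orange or purple is not meant.

How it is judged:
By the outcome, as a careful person would: the job done as asked, in the order asked, and still so for the second after the job is handed in, with the robot touching nothing.
It also fails if it takes over 67 s, if anything falls off the work surface, if the arm or the gripper's body presses on something with over 40 N, if the wrist force passes 120 N, or if a joint passes its speed limit or range.

### The arm

A 7-joint arm with a two-finger parallel gripper is mounted at the origin on the work surface. World frame = base frame: x ahead of the robot, y to its left, z up, the work surface at z = 0. Lengths are in m, angles in rad, forces in N, time in s.
With the tool pointing down it reaches from about 0.35 to 0.9 m from the base axis. Payload 19.9 kg.
Tool frame: the origin (TCP) lies between the finger pads; the fingertips stand 19 mm ahead of it and the grasp point (between the pads) is the TCP; z points along the fingers, y is the direction in which the jaws open and shut (so a half turn about z gives the same grasp; the last joint's range is limited). The gripper opens to 94 mm and grips with 3 to 60 N. Pads are 16 mm wide; open, the fingers measure 119 mm over their backs; the gripper's body (75 mm by 177 mm) begins 78 mm behind the grasp point.
Start: joints at [-1.321, 0.417, -0.01, 1.614, 0.005, 1.111, -0.053], TCP at [0.179, 0.599, 0.224] pointing down, gripper open.
Joint ranges: [-2.81, 2.81], [-0.39, 2.02], [-1.27, 1.25], [0.06, 2.57], [-1.19, 4.33], [0.19, 2], [-2.82, 2.82]. Speed limits (rad/s): [1.89, 1.89, 2.39, 2.39, 3.01, 3.01, 3.01].

### API

Orientations are given as a 3x3 rotation matrix whose columns are the frame's x, y, z axes.
In Python, from rig import robot gives the robot as it stands. Calls block until the motion is done:
- robot.move_ptp(position, orientation): joint-space move of the TCP to a pose.
- robot.move_linear(position, velocity=0.15, frame=None, threshold=None): straight line of the TCP; frame=None keeps the orientation; velocity is the mean speed in m/s. With threshold (N) it stops when the force on the tool has changed by that much, and returns True; else False.
- robot.goto_joints(angles): joint-space move.
- robot.gripper_to(opening): finger opening in m; the grip force is fixed at half the most; returns when the fingers have stopped.
- robot.pause(seconds).
- robot.ik(position, orientation): joint angles nearest the present ones, or None.
- robot.get_state(): the state.
- robot.grab_frame(name): name is "scene" or "side" or "wrist"; returns the picture (400x640x3 uint8, red, green, blue); there is no depth.
- robot.camera_info(name): a dict with "fx", "fy", "cx", "cy" (pixels), "rvec" (rotation vector, rad) and "tvec" (3), from world to camera coordinates, as OpenCV has them. Camera axes: x right, y down, z forward; pixel columns grow to the right and rows downward; lengths in m; the calibration is good to about 2 mm. A picture is of the moment at which its call begins: read the wrist's pose just before it. camera_info takes no time and is no camera call; for the wrist camera it gives the pose at the moment of the call.
A pose or a line that the arm cannot do raises robot.PlanningError and nothing moves.
- robot.sign_off(): hands the job in, once; it reports no verdict.
The state is a dict: "time": time; "qpos": joint angles; "joint_vel": joint speeds; "effort": joint torques, N m; "ee_pos": TCP position; "tool_rot": TCP orientation; "force": force on the tool from outside, world axes, zero at the start; "moment": the same for the moment, N m; "opening": finger opening in m.
Only numpy, scipy, OpenCV 4.12 (cv2) and the standard library are available. Lean on these libraries where they do the work, as an engineer would, in place of code of your own. Each camera call takes 0.05 s, during which the arm holds its last target. There are 200 camera calls.

## Working session

There is one attempt and no reset: what is moved stays moved. The work goes in short steps, each a Python script; the robot and the scene stay as the last script left them, time stands still between calls to the robot, and variables do not carry over. Pictures are saved under pics/ and viewed, about 8 in all and at most 12, crops included, and the job is handed in when it is done.

```bash
mkdir -p pics; python3 - <<'E'
from rig import robot
import cv2
for n in("scene","side"):
    print(robot.camera_info(n)); im=robot.grab_frame(n)[:,:,::-1]
    cv2.imwrite(f"pics/{n}0.png",im)
E
```

```text
{'fx': 405.0064891436484, 'fy': 405.0064891436484, 'cx': 319.8452414346048, 'cy': 199.41321090598592, 'rvec': array([ 0.61115675,  2.80095966, -0.88238151]), 'tvec': array([ 0.4929278 , -0.12704617,  1.4103508 ])}
{'fx': 402.0475376738739, 'fy': 402.0475376738739, 'cx': 314.62273767937114, 'cy': 205.3383074395214, 'rvec': array([ 2.06318849, -0.2522659 ,  0.17943259]), 'tvec': array([-0.54480549,  0.13856205,  1.02726158])}
```

View pics/scene0.png

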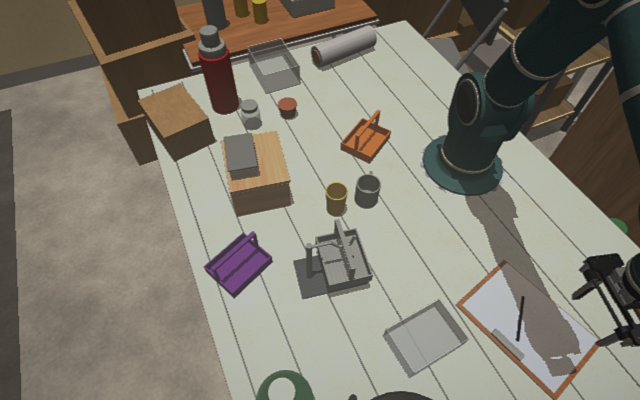

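View pics/side0.png

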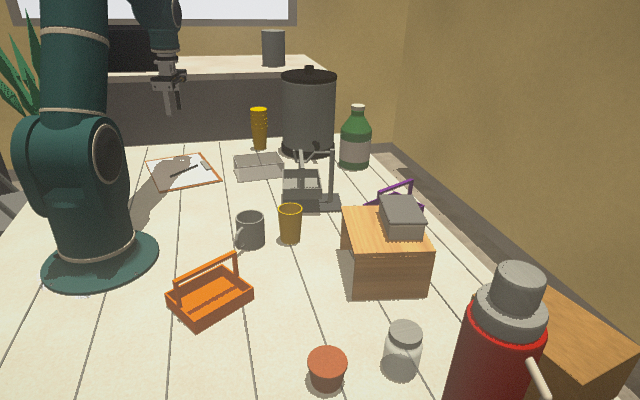

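The scene view shows three caddy shapes: steel on the hook (340,255), orange (367,135) and purple (238,265). The steel one is the target. The riser is at (255,172), with the lidbox on top. Next I'll enlarge crops of both.

```bash
python3 - <<'E'
import cv2,numpy as np
def crop(f,x0,y0,w,h,s):
    c=cv2.resize(cv2.imread(f)[y0:y0+h,x0:x0+w],None,fx=s,fy=s,interpolation=cv2.INTER_CUBIC)
    for k in range(0,w,10):
        cv2.line(c,(k*s,0),(k*s,6 if k%50 else 14),(0,0,255),1)
        if k%20==0: cv2.putText(c,str(x0+k),(k*s,20),0,.35,(0,0,255),1)
    for k in range(0,h,10):
        cv2.line(c,(0,k*s),(6,k*s),(0,0,255),1)
        if k%20==0: cv2.putText(c,str(y0+k),(8,k*s+4),0,.35,(0,0,255),1)
    return c
a=crop("pics/scene0.png",290,210,100,100,8); cv2.imwrite("pics/a.png",a[:600])
b=np.hstack([crop("pics/scene0.png",210,120,90,100,5),crop("pics/side0.png",270,140,70,100,5)]);cv2.imwrite("pics/b.png",b)
E
```

```text
(no output)
```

View pics/a.png

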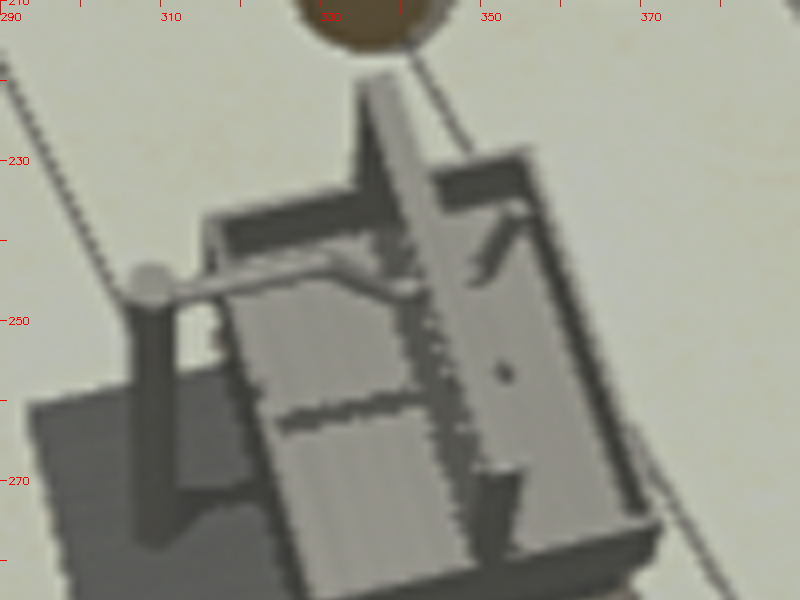

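View pics/b.png

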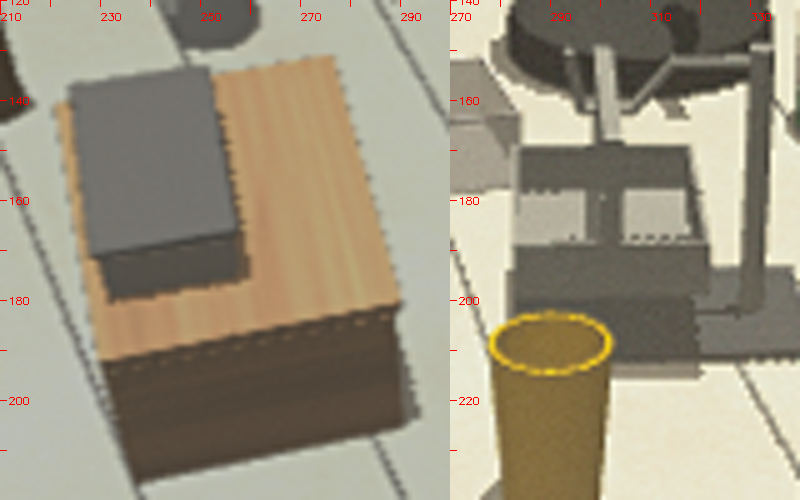

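```bash
cat > h.py <<'E'
import numpy as np,cv2
from rig import robot
from scipy.optimize import least_squares
def KRt(n):
    c=robot.camera_info(n);return np.array([[c["fx"],0,c["cx"]],[0,c["fy"],c["cy"]],[0,0,1]]),cv2.Rodrigues(c["rvec"])[0],np.array(c["tvec"]).ravel()
def proj(n,P):
    K,R,t=KRt(n);q=(np.atleast_2d(P)@R.T+t)@K.T;return q[:,:2]/q[:,2:]
def back(n,uv,z):
    K,R,t=KRt(n);d=R.T@np.linalg.inv(K)@[*uv,1];o=-R.T@t;return o+d*(z-o[2])/d[2]
def tf(p,L):
    c,s=np.cos(p[2]),np.sin(p[2]);L=np.atleast_2d(L).astype(float)
    return np.c_[p[0]+c*L[:,0]-s*L[:,1],p[1]+s*L[:,0]+c*L[:,1],L[:,2]]
def fit(obs,p0):  # obs: (cam, local(z world), uv)
    f=lambda p:np.concatenate([(proj(n,tf(p,L))[0]-uv) for n,L,uv in obs])
    r=least_squares(f,p0);return r.x,r.fun.reshape(-1,2).round(1)
E
python3 - <<'E'
from h import *
print("camera", [-(KRt(n)[1].T@KRt(n)[2]) for n in("scene","side")])
r=[back("scene",u,.132) for u in[(230,192),(290,181),(276.6,131.4),(221,140.6)]]
print(np.round(r,3)); print([round(float(np.linalg.norm(r[i]-r[(i+1)%4])),3) for i in range(4)])
b=[back("scene",u,.160) for u in[(337,219.5),(352.9,268.5)]];print(np.round(b,3),np.linalg.norm(b[0]-b[1]))
t=[back("scene",u,.092) for u in[(315.6,236.9),(356.3,228.5),(372.5,275)]];print(np.round(t,3))
for n,uv,h in(("cup",(336.5,183.5+7),.0),("mug",(368,178),.085),("lidbox",(241,150),.18)): print(n,back("scene",uv,h).round(3))
S="scene"
obs=[(S,(0,-.075,.16),(337,219.5)),(S,(0,.075,.16),(352.9,268.5)),(S,(.06,-.075,.092),(315.6,236.9)),(S,(-.06,-.075,.092),(356.3,228.5)),(S,(-.06,.075,.092),(372.5,275))]
m=np.mean(b,0); pc,e=fit(obs,[m[0],m[1],0]);print("caddy",pc,e.tolist())
so=[(S,(.095,0,.19),(309,246)),(S,(.13,-.06,.008),(294,261))]
E
```

```text
camera [array([0.84466251, 0.61777642, 1.07382748]), array([ 0.30274998, -0.94067591,  0.62829142])]
[[ 0.779 -0.108  0.132]
 [ 0.607 -0.075  0.132]
 [ 0.569 -0.279  0.132]
 [ 0.744 -0.313  0.132]]
[0.175, 0.208, 0.178, 0.207]
[[0.55  0.117 0.16 ]
 [0.577 0.262 0.16 ]] 0.14691910212903384
[[0.607 0.107 0.092]
 [0.491 0.13  0.092]
 [0.519 0.273 0.092]]
cup [ 0.449 -0.072  0.   ]
mug [ 0.37  -0.021  0.085]
lidbox [ 0.707 -0.205  0.18 ]
caddy [ 0.56326909  0.19000458 -0.19111337] [[-0.0, -0.4], [0.1, 0.7], [-0.6, -0.5], [-0.0, -0.7], [0.4, 0.6]]
```

```bash
cat >> h.py <<'E'
def Rd(yaw,s=1):  # tool down, tool y along s*x of frame with yaw
    y=s*np.array([np.cos(yaw),np.sin(yaw),0]);z=np.array([0,0,-1.]);return np.c_[np.cross(y,z),y,z]
PC=np.array([0.5633,0.1900,-0.190])
E
python3 - <<'E'
from h import *
S="scene"
r,e=fit([(S,(.18,.105,.132),(230,192)),(S,(0,.105,.132),(290,181)),(S,(0,-.105,.132),(276.6,131.4)),(S,(.18,-.105,.132),(221,140.6)),("side",(0,-.105,.132),(350,249))],[.588,-.177,-.188])
print("riser",r,e.tolist())
print("cup",back("side",(290.2,208.6),.1).round(3),back(S,(336.5,187),.1).round(3), back(S,(336.5,187),.1)[:2])
np.set_printoptions(precision=3,suppress=True)
print("side caddy proj",proj("side",tf(PC,[(0,-.075,.16),(0,.075,.16),(-.06,-.075,.092),(.06,-.075,.092)])))
for s in(1,-1):
  for d in(.034,-.034):
    P=tf(PC,[(0,d,.156)])[0]; print(s,d,P,robot.ik(P,Rd(PC[2],s)),robot.ik(tf(PC,[(-.13,d,.25)])[0],Rd(PC[2],s)))
E
```

```text
riser [ 0.58606095 -0.17584052 -0.18874459] [[-0.9, 0.9], [0.7, 0.3], [0.9, -0.3], [0.2, -0.0], [0.4, 1.1]]
cup [ 0.489 -0.018  0.1  ] [ 0.48 -0.02  0.1 ] [ 0.48041127 -0.01961654]
side caddy proj [[301.045 166.586]
 [299.354 148.22 ]
 [280.897 187.645]
 [320.808 187.254]]
1 0.034 [0.57  0.223 0.156] [-0.823  0.514  0.537  1.726 -0.306  0.986 -0.362] [-0.984  0.19   0.469  1.886 -0.097  1.087 -0.667]
1 -0.034 [0.557 0.157 0.156] [-0.785  0.466  0.593  1.813 -0.312  0.957 -0.249] [-0.942  0.105  0.513  1.977 -0.059  1.073 -0.593]
-1 0.034 [0.57  0.223 0.156] [-0.376  0.465 -0.064  1.709  0.035  0.968  2.5  ] [-0.572  0.18  -0.     1.874  0.     1.088  2.38 ]
-1 -0.034 [0.557 0.157 0.156] [-0.337  0.409  0.012  1.798 -0.006  0.935  2.629] [-0.569  0.101  0.111  1.967 -0.013  1.074  2.499]
```

```bash
cat >> h.py <<'E'
PR=np.array([.586,-.176,-.189])
E
python3 - <<'E'
from h import *
np.set_printoptions(precision=3,suppress=True)
P=tf(PC,[(0,-.034,.29)])[0]
robot.move_ptp(P,Rd(PC[2])); robot.gripper_to(.06)
print(robot.get_state()["time"],robot.get_state()["ee_pos"])
pts=tf(PC,[(0,-.072,.16),(0,.072,.16),(-.006,-.034,.16),(.006,-.034,.16),(-.06,-.075,.092),(.06,-.075,.092),(-.06,.075,.092),(.06,.075,.092)])
q=proj("wrist",pts);print(q)
im=robot.grab_frame("wrist")[:,:,::-1].copy();
for x,y in q: cv2.circle(im,(int(round(x)),int(round(y))),3,(0,0,255),1)
cv2.imwrite("pics/w1.png",im)
E
```

```text
2.9 [0.557 0.157 0.29 ]
[[322.755 229.954]
 [322.748  93.902]
 [317.258 197.683]
 [328.249 197.666]
 [278.662 212.772]
 [366.318 212.633]
 [272.988  95.878]
 [371.911  95.733]]
```

View pics/w1.png

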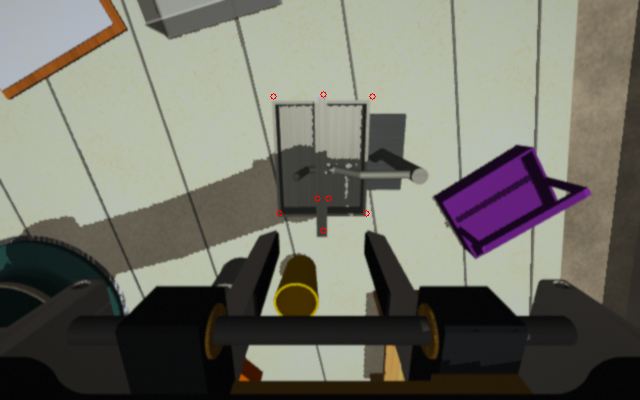

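The wrist view shows the bar at col 316–327, with the hook crossing it near row 168. The prediction fits to about 1 mm in x, and the caddy lies about 3 mm further to -y. Grasp and lift next.

```bash
sed -i 's/^PC=.*/PC=np.array([0.5627,0.1870,-0.190])/' h.py
python3 - <<'E'
from h import *
np.set_printoptions(precision=3,suppress=True)
def rep(m): s=robot.get_state();print(m,round(s["time"],1),s["ee_pos"],s["force"],s["moment"],s["opening"])
g=lambda x,z:tf(PC,[(x,-.034,z)])[0]
rep("0");print(robot.move_linear(g(0,.157),.1,threshold=6));rep("down")
robot.gripper_to(0.0);rep("grip")
robot.move_linear(g(0,.157+.012),.04,threshold=15);rep("lift12")
robot.move_linear(g(0,.157+.044),.05,threshold=15);rep("lift44")
cv2.imwrite("pics/w2.png",np.vstack([robot.grab_frame("wrist")[60:300,100:540,::-1],robot.grab_frame("side")[100:260,200:640,::-1]]))
E
```

```text
0 3.0 [0.557 0.157 0.29 ] [0.554 0.422 0.621] [-0.08   0.09  -0.034] 0.06035533387208918
False
down 4.4 [0.557 0.154 0.158] [ 0.3   -0.256  0.413] [-0.008  0.064  0.005] 0.060258259123580085
grip 5.2 [0.556 0.154 0.157] [ 0.523  0.229 -0.743] [-0.064  0.146 -0.003] 0.011355064113437001
lift12 5.7 [0.556 0.154 0.169] [-0.361  0.612 -3.411] [-0.146  0.117 -0.009] 0.011357184158276636
lift44 6.5 [0.556 0.154 0.201] [ 0.129  0.977 -3.917] [-0.179  0.101  0.001] 0.011627062064692821
```

View pics/w2.png

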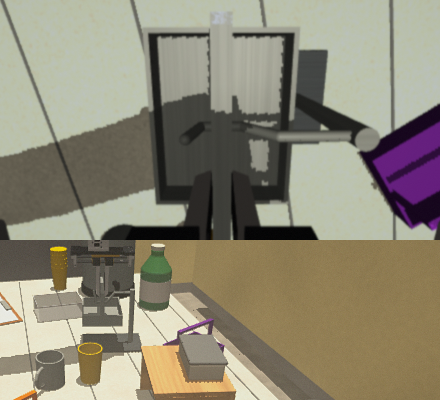

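Both views show the caddy held level and the weight reads 3.9 N. Next I'll withdraw it, carry it over to the riser and set it down.

```bash
python3 - <<'E'
from h import *
np.set_printoptions(precision=3,suppress=True)
def rep(m): s=robot.get_state();print(m,round(s["time"],1),s["ee_pos"],s["force"],s["moment"],s["opening"])
g=lambda x,z:tf(PC,[(x,-.034,z)])[0]
r=lambda x,z:tf(PR,[(x,-.034,z)])[0]
print(robot.move_linear(g(-.15,.201),.1,threshold=5));rep("out")
robot.move_linear(g(-.15,.265),.12)
robot.move_linear(r(-.09,.265),.15,frame=Rd(PR[2]));rep("over")
robot.move_linear(r(-.09,.118),.1)
cv2.imwrite("pics/w3.png",np.vstack([robot.grab_frame("wrist")[40:340,60:620,::-1],robot.grab_frame("side")[120:320,100:660,::-1] if 0 else np.pad(robot.grab_frame("side")[120:320,100:640,::-1],((0,0),(0,20),(0,0)))]))
print(robot.move_linear(r(-.09,.094),.02,threshold=1.5));rep("down")
E
```

```text
False
out 8.2 [0.409 0.182 0.201] [-0.255 -0.567 -3.831] [-0.181  0.11  -0.023] 0.011755873622765506
over 11.6 [ 0.491 -0.192  0.265] [-0.603  0.281 -2.41 ] [-0.21   0.139  0.035] 0.011318545526781569
True
down 14.2 [ 0.491 -0.193  0.101] [ 1.606 -0.109  1.562] [-0.17  -0.086  0.124] 0.011520274479197935
```

View pics/w3.png

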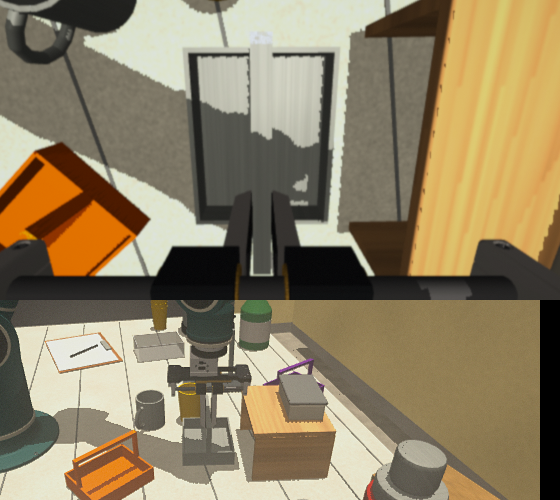

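```bash
python3 - <<'E'
from h import *
np.set_printoptions(precision=3,suppress=True)
def rep(m): s=robot.get_state();print(m,round(s["time"],1),s["ee_pos"],s["force"],s["moment"],s["opening"])
r=lambda x,y,z:tf(PR,[(x,y,z)])[0]
robot.gripper_to(.05); rep("rel")
robot.move_linear(r(-.09,-.034,.24),.15)
robot.move_linear(r(-.09,-.10,.27),.15)
im=robot.grab_frame("wrist")[:,:,::-1].copy()
rp=tf(PR,[(0,-.105,.132),(0,.105,.132),(0,-.105,.12),(0,.105,.12),(.005,.095,0),(.005,-.095,0),(.005,.105,0),(.18,-.105,.132),(.18,.105,.132)])
pc=[*tf(PR,[(-.09,0,0)])[0][:2],PR[2]]
cp=tf(pc,[(0,-.075,.104),(0,.075,.104),(-.06,-.075,.036),(.06,-.075,.036),(-.06,.075,.036),(.06,.075,.036)])
a=proj("wrist",rp);b=proj("wrist",cp);print(a.round(),b.round())
im=cv2.resize(im,None,fx=1.25,fy=1.25)
for Q,c in((a,(0,0,255)),(b,(255,0,0))):
  for x,y in Q*1.25: 
    if abs(x)<3000 and abs(y)<3000: cv2.circle(im,(int(round(x)),int(round(y))),3,c,1)
cv2.imwrite("pics/w4.png",im)
E
```

```text
rel 14.9 [ 0.491 -0.192  0.101] [ 1.309 -0.223 -0.521] [-0.054  0.089  0.001] 0.04974015108758215
[[403. 201.]
 [423. -21.]
 [400. 198.]
 [418. -15.]
 [392.  34.]
 [383. 171.]
 [393.  25.]
 [564. 201.]
 [622. -21.]] [[323. 170.]
 [323.  26.]
 [281. 161.]
 [365. 161.]
 [276.  43.]
 [370.  43.]]
```

View pics/w4.png

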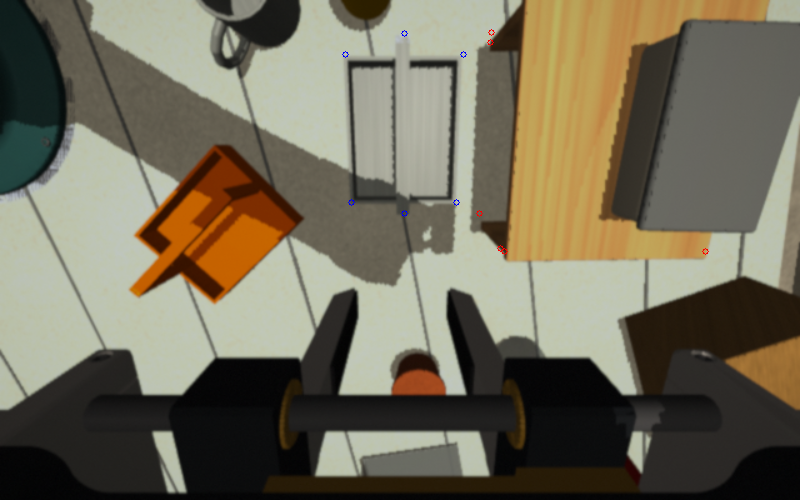

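```bash
python3 - <<'E'
from h import *
im=robot.grab_frame("wrist")[:,:,::-1].copy();s=4
x0,y0=270,20;c=cv2.resize(im[y0:y0+150,x0:x0+150][:, :],None,fx=s,fy=s,interpolation=cv2.INTER_CUBIC)
d=cv2.resize(im[160:220,370:420],None,fx=s,fy=s,interpolation=cv2.INTER_CUBIC)
c=np.hstack([c,np.pad(d,((0,c.shape[0]-d.shape[0]),(0,0),(0,0)))])
for k in range(0,150,10):
  for (p,q,t,u) in(((k*s,0),(k*s,8),str(x0+k),(k*s-8,18)),((0,k*s),(8,k*s),str(y0+k),(10,k*s+4))):
    cv2.line(c,p,q,(0,0,255),1);k%20==0 and cv2.putText(c,t,u,0,.35,(0,0,255),1)
cv2.imwrite("pics/w5.png",c)
E
```

```text
(no output)
```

View pics/w5.png

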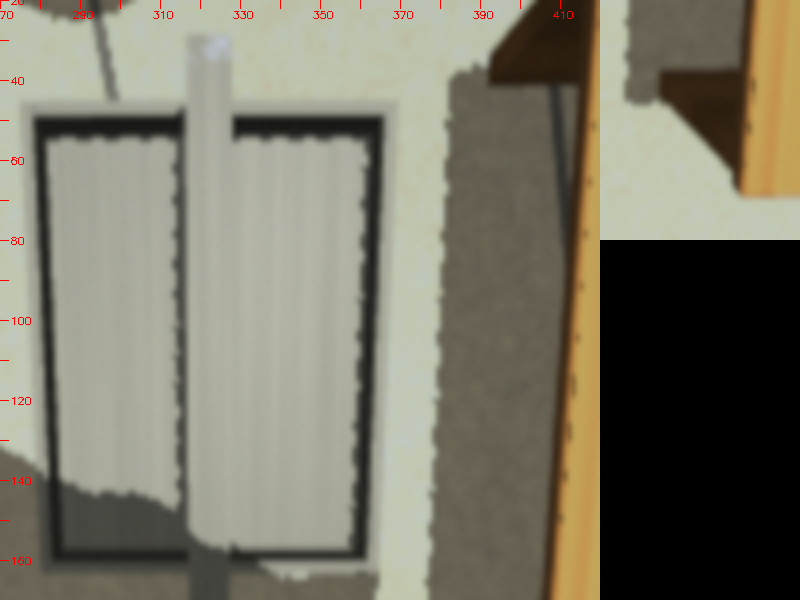

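```bash
python3 - <<'E'
from h import *
np.set_printoptions(precision=4,suppress=True)
W="wrist"
r,e=fit([(W,(.005,.095,0),(392.2,41)),(W,(.005,-.095,0),(385,177.5)),(W,(0,-.105,.132),(405.5,208.7)),(W,(.18,-.105,.132),(568,206.4))],PR);print("riser",r,e.tolist())
c,e2=fit([(W,(0,.075,.104),(322.3,28.5)),(W,(-.06,.075,.036),(275,45.5)),(W,(.06,.075,.036),(369.5,45.5)),(W,(-.06,-.075,.036),(281,163)),(W,(.06,-.075,.036),(365,163))],[*tf(PR,[(-.09,0,0)])[0][:2],PR[2]]);print("caddy",c,e2.tolist())
R=lambda a:np.array([[np.cos(a),np.sin(a)],[-np.sin(a),np.cos(a)]])
print("caddy in riser",R(r[2])@(c[:2]-r[:2]),c[2]-r[2]," PR shift",R(PR[2])@(r[:2]-PR[:2]),"caddy in PR",R(PR[2])@(c[:2]-PR[:2]))
for z,x in((.101,-.09),(.101,-.03)): print(robot.ik(tf(r,[(x,0,z)])[0],Rd(r[2])))
t=np.radians(35)
for x,z in((-.10,.12),(-.10,.03),(-.01,.03)):
  for s in(1,-1):
    F=np.array([[np.cos(r[2]),-np.sin(r[2]),0],[np.sin(r[2]),np.cos(r[2]),0],[0,0,1]])
    zt=np.array([np.sin(t),0,-np.cos(t)]);yt=np.array([0,s,0.]);Rt=F@np.c_[np.cross(yt,zt),yt,zt]
    tip=tf(r,[(x,0,z)])[0];print(x,z,s,robot.ik(tip-.019*Rt[:,2],Rt))
E
```

```text
riser [ 0.5867 -0.1857 -0.1686] [[-0.1, 0.3], [0.7, -0.9], [1.1, 0.4], [-1.5, -0.3]]
caddy [ 0.4968 -0.1611 -0.184 ] [[0.1, 0.4], [0.1, 0.0], [0.1, -0.5], [-0.3, 0.2], [-0.1, -0.2]]
caddy in riser [-0.0928  0.0091] -0.015397231663027117  PR shift [ 0.0025 -0.0094] caddy in PR [-0.0904 -0.0021]
[-0.3186  0.5053  0.7439  1.9821 -0.4611  0.8281  0.515 ]
[-0.283   0.6035  0.7301  1.8344 -0.505   0.8985  0.5151]
-0.1 0.12 1 [ 1.4406  0.3507 -1.2092  2.3931  1.5966  0.2194  0.2319]
-0.1 0.12 -1 None
-0.1 0.03 1 [ 1.2842  0.6771 -1.0774  2.4296  2.2114  0.4954 -0.2341]
-0.1 0.03 -1 [ 1.1398  0.5641 -0.8973  2.4327  2.3914  0.3925  2.6595]
-0.01 0.03 1 [ 1.1943  0.7973 -1.0813  2.2333  1.9952  0.5419  0.023 ]
-0.01 0.03 -1 [ 0.9177  0.5913 -0.7175  2.2402  2.2402  0.3046  2.7662]
```

```bash
cat >> h.py <<'E'
PN=np.array([.586,-.184,-.180])
def Rl(deg,mode,s,yaw=PN[2]):
    t=np.radians(deg);F=np.array([[np.cos(yaw),-np.sin(yaw),0],[np.sin(yaw),np.cos(yaw),0],[0,0,1]])
    z=np.array([np.sin(t),0,-np.cos(t)]);y=s*(np.array([0,1.,0]) if mode=="Y" else np.array([np.cos(t),0,np.sin(t)]))
    return F@np.c_[np.cross(y,z),y,z]
E
python3 - <<'E'
from h import *
np.set_printoptions(precision=3,suppress=True)
def rep(m): s=robot.get_state();print(m,round(s["time"],1),s["ee_pos"],s["force"],s["moment"],s["opening"])
r=lambda x,y,z:tf(PR,[(x,y,z)])[0]
n=lambda x,y,z:tf(PN,[(x,y,z)])[0]
robot.move_linear(r(-.09,-.001,.20),.15)
robot.move_linear(r(-.09,-.001,.1015),.12,threshold=5);rep("at")
robot.gripper_to(0);rep("grip")
robot.move_linear(n(-.085,0,.1015),.03,frame=Rd(PN[2]),threshold=10);rep("lat")
print(robot.move_linear(n(-.03,0,.1015),.04,threshold=6));rep("in")
robot.gripper_to(.03);rep("rel")
robot.move_linear(n(-.03,0,.20),.15);rep("up")
im=robot.grab_frame("wrist")[:,:,::-1]; cv2.imwrite("pics/w6.png",im[:,150:640])
for m in"YX":
  for s in(1,-1):
    for d in(30,38):
      for x,z in((-.105,.12),(-.105,.02),(-.01,.02)):
        R=Rl(d,m,s);q=robot.ik(n(x,0,z)-.019*R[:,2],R);print(m,s,d,x,z,q)
E
```

```text
at 18.7 [ 0.498 -0.16   0.102] [-0.805 -0.485  0.44 ] [-0.089  0.022 -0.04 ] 0.05001393124078111
grip 19.3 [ 0.497 -0.16   0.101] [-0.839  0.524  0.776] [-0.005  0.194 -0.065] 0.011957587484203053
lat 19.8 [ 0.502 -0.169  0.102] [ 1.076 -1.486 -0.098] [-0.405 -0.138  0.002] 0.011576588922765325
True
in 20.1 [ 0.503 -0.169  0.101] [-0.599  0.446  5.911] [0.048 0.146 0.011] 0.011300537296312583
rel 20.6 [ 0.502 -0.169  0.101] [ 0.182  0.303 -0.608] [-0.157  0.061 -0.041] 0.029723525454656625
up 21.5 [ 0.556 -0.178  0.199] [0.658 0.573 0.096] [-0.039  0.064 -0.011] 0.030105769032764903
Y 1 30 -0.105 0.12 [ 1.296  0.265 -1.06   2.348  0.9    0.21   0.859]
Y 1 30 -0.105 0.02 [ 1.253  0.676 -1.078  2.392  1.958  0.487 -0.032]
Y 1 30 -0.01 0.02 [ 1.166  0.811 -1.085  2.181  1.767  0.569  0.214]
Y 1 38 -0.105 0.12 [-0.007  0.136  0.358  2.48   3.988  0.189 -2.304]
Y 1 38 -0.105 0.02 [ 1.293  0.754 -1.082  2.475  2.386  0.608 -0.364]
Y 1 38 -0.01 0.02 [ 1.201  0.853 -1.083  2.269  2.187  0.607 -0.131]
Y -1 30 -0.105 0.12 [-0.506  0.183  0.892  2.395 -1.14   0.245 -0.342]
Y -1 30 -0.105 0.02 [
[... 473 characters left out ...]
 1 30 -0.01 0.02 [ 1.166  0.811 -1.085  2.181  1.767  0.569 -1.357]
X 1 38 -0.105 0.12 [-0.007  0.136  0.358  2.48   3.988  0.189  2.408]
X 1 38 -0.105 0.02 [ 1.293  0.754 -1.082  2.475  2.386  0.608 -1.934]
X 1 38 -0.01 0.02 [ 1.201  0.853 -1.083  2.269  2.187  0.607 -1.702]
X -1 30 -0.105 0.12 [ 1.296  0.265 -1.06   2.348  0.9    0.21   2.429]
X -1 30 -0.105 0.02 [ 1.253  0.676 -1.078  2.392  1.958  0.487  1.539]
X -1 30 -0.01 0.02 [ 1.166  0.811 -1.085  2.181  1.767  0.569  1.785]
X -1 38 -0.105 0.12 [-0.007  0.136  0.358  2.48   3.988  0.189 -0.734]
X -1 38 -0.105 0.02 [ 1.293  0.754 -1.082  2.475  2.386  0.608  1.207]
X -1 38 -0.01 0.02 [ 1.201  0.853 -1.083  2.269  2.187  0.607  1.439]
```

View pics/w6.png

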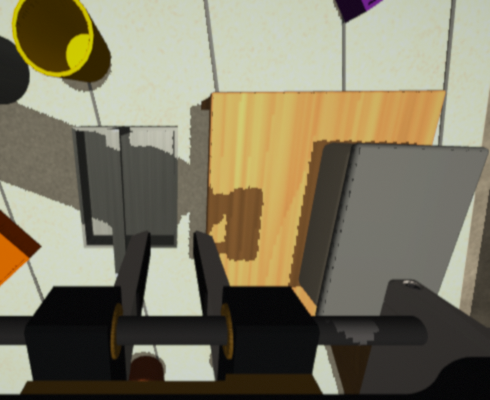

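```bash
python3 - <<'E'
from h import *
np.set_printoptions(precision=3,suppress=True)
W="wrist";s=robot.get_state()["ee_pos"]
c,e=fit([(W,(0,.075,.104),(273.5,127)),(W,(-.06,.075,.036),(225,126)),(W,(.06,.075,.036),(327,126)),(W,(-.06,-.075,.036),(235,247)),(W,(.06,-.075,.036),(326,247))],[.5,-.168,-.18]);
inv=lambda P:np.array([[np.cos(PN[2]),np.sin(PN[2])],[-np.sin(PN[2]),np.cos(PN[2])]])@(np.array(P)[:2]-PN[:2])
print(c,e.tolist(),inv(c))
r,e=fit([(W,(0,.105,.132),(361,95)),(W,(.18,.105,.132),(594,92)),(W,(0,0,.132),(359,190))],PN);print("riser",r,e.tolist())
for uv,z in(((341,147),.036),((372,162),.036),((391,140),.036),((346,140),.104),((379,112),.104)): print("orange",z,inv(back("scene",uv,z)))
print("mug",inv(back("scene",(368,178),.085)),"cup",inv([.484,-.019]),"lid",inv(back("scene",(257,167),.182)))
E
```

```text
[ 0.505 -0.169 -0.205] [[-5.8, 1.0], [0.7, -1.5], [5.1, 1.1], [-0.3, -1.3], [2.1, 0.7]] [-0.082 -0.   ]
riser [ 0.582 -0.178 -0.22 ] [[1.9, -14.2], [3.4, -1.5], [-6.0, 21.5]]
orange 0.036 [-0.212 -0.065]
orange 0.036 [-0.294  0.025]
orange 0.036 [-0.391 -0.055]
orange 0.104 [-0.215 -0.032]
orange 0.104 [-0.364 -0.131]
mug [-0.242  0.122] cup [-0.13   0.144] lid [0.087 0.078]
```

```bash
python3 - <<'E'
from h import *
np.set_printoptions(precision=3,suppress=True)
def rep(m): s=robot.get_state();print(m,round(s["time"],1),s["ee_pos"],s["force"],s["moment"],s["opening"])
n=lambda x,y,z:tf(PN,[(x,y,z)])[0]
robot.gripper_to(.05)
robot.move_linear(n(-.081,0,.199),.15)
print(robot.move_linear(n(-.081,0,.102),.12,threshold=5));rep("at")
robot.gripper_to(0);rep("grip")
print(robot.move_linear(n(-.03,0,.102),.03,threshold=14));rep("in")
E
```

```text
False
at 23.5 [ 0.507 -0.17   0.103] [ 0.754 -0.89   0.128] [-0.038  0.062  0.05 ] 0.0501135718865506
grip 24.2 [ 0.506 -0.169  0.102] [-2.793  1.079  2.554] [ 0.204  0.687 -0.031] 0.011186216819278278
False
in 26.1 [ 0.556 -0.179  0.102] [-2.363 -0.566  2.332] [-0.098  0.641 -0.057] 0.011788280514348527
```

```bash
python3 - <<'E'
from h import *
np.set_printoptions(precision=3,suppress=True)
n=lambda x,y,z:tf(PN,[(x,y,z)])[0]
robot.gripper_to(.02); p=robot.get_state()["ee_pos"]
robot.move_linear([p[0],p[1],.20],.15)
robot.move_linear(n(-.10,0,.32),.15,frame=Rd(PN[2]))
robot.gripper_to(0)
print(robot.get_state()["time"],robot.get_state()["qpos"])
cv2.imwrite("pics/w7.png",np.vstack([robot.grab_frame("wrist")[0:300,200:640,::-1],robot.grab_frame("scene")[100:300,180:620,::-1]]))
for s in(1,-1):
  for d in(0,15,30):
    for z in(.3,.2,.12,.07,.024):
        R=Rl(d,"Y",s);print(s,d,z,robot.ik(n(-.10,0,z)-.019*R[:,2],R))
E
```

```text
28.7917 [-0.521  0.189  0.909  1.782 -0.157  1.246  0.249]
1 0 0.3 [-0.338  0.159  0.687  1.779 -0.107  1.24   1.768]
1 0 0.2 [-0.272  0.263  0.636  1.907 -0.181  1.028  1.833]
1 0 0.12 [-0.205  0.373  0.573  1.98  -0.263  0.862  1.901]
1 0 0.07 [-0.156  0.45   0.52   2.011 -0.319  0.759  1.946]
1 0 0.024 [-0.107  0.526  0.463  2.029 -0.37   0.667  1.988]
1 15 0.3 [-0.539 -0.062  0.802  1.977  0.027  0.946  1.646]
1 15 0.2 [-0.407  0.092  0.738  2.11  -0.151  0.709  1.813]
1 15 0.12 [-0.228  0.232  0.577  2.183 -0.328  0.524  1.976]
1 15 0.07 [-0.078  0.32   0.416  2.213 -0.415  0.404  2.058]
1 15 0.024 [ 0.066  0.405  0.254  2.228 -0.463  0.287  2.108]
1 30 0.3 [-0.798 -0.367  0.899  2.178  0.474  0.708  1.249]
1 30 0.2 [-0.862 -0.134  1.13   2.314  0.175  0.367  1.541]
1 30 0.12 [ 1.292  0.279 -1.064  2.338  0.935  0.222  0.827]
1 30 0.07 [ 1.12   0.392 -0.898  2.37   1.646  0.222  0.147]
1 30 0.024 [ 1.249  0.666 -1.078  2.38   1.928  0.478 -0.008]
-1 0 0.3 [-0.712  0.265  1.177  1.787 -0.257  1.26  -1.219]
-1 0 0.2 [-0.626  0.409  1.124  1.916 -0.419  1.08  -1.08 ]
-1 0 0.12 [-0.54   0.533  1.041  1.989 -0.571  0.947 -0.958]
-1 0 0.07 [-0.481  0.611  0.971  2.02  -0.67   0.867 -0.883]
-1 0 0.024 [-0.422  0.679  0.894  2.038 -0.757  0.793 -0.818]
-1 15 0.3 [-0.807 -0.101  1.044  1.981  0.087  0.951 -1.546]
-1 15 0.2 [-0.777  0.152  1.164  2.116 -0.285  0.724 -1.195]
-1 15 0.12 [-0.587  0.34   1.019  2.191 -0.633  0.591 -0.882]
-1 15 0.07 [-0.46   0.431  0.885  2.223 -0.832  0.51  -0.704]
-1 15 0.024 [-0.33   0.504  0.733  2.239 -1.01   0.427 -0.54 ]
-1 30 0.3 [-0.438 -0.239  0.646  2.173  0.196  0.642 -1.644]
-1 30 0.2 [-0.55  -0.069  0.846  2.31  -0.036  0.358 -1.412]
-1 30 0.12 [-0.382  0.172  0.752  2.382 -1.065  0.221 -0.416]
-1 30 0.07 None
-1 30 0.024 [ 0.952  0.482 -0.715  2.387  2.199  0.259  2.753]
```

View pics/w7.png

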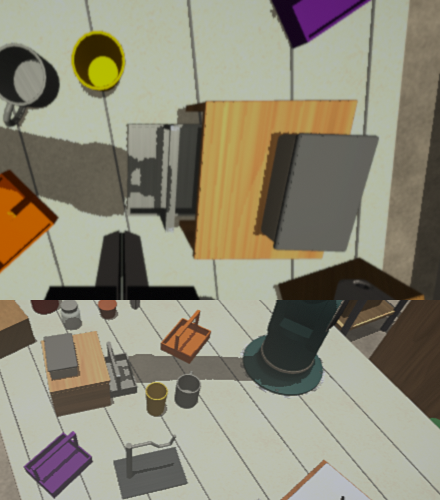

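The wrist and scene views both show the caddy square and centred at the mouth of the bay, with the other objects undisturbed. The lean needs the elbow on the other side, so I'll flip it high up.

```bash
python3 - <<'E'
from h import *
np.set_printoptions(precision=3,suppress=True)
n=lambda x,y,z:tf(PN,[(x,y,z)])[0]
robot.move_linear(n(-.11,0,.40),.2)
q=np.array(robot.get_state()["qpos"]);az=-.335
q2=q.copy();q2[0]=-2*az-q[0];q2[2]=-q[2];q2[4]=-q[4];q2[6]=.7
qm=(q+q2)/2;qm[1]-=.1
robot.goto_joints(qm);print(robot.get_state()["ee_pos"])
robot.goto_joints(q2);s=robot.get_state();print(s["time"],s["ee_pos"],s["tool_rot"][:,2],s["force"])
for sg in(1,-1):
  for d in(0,15,30,34):
    for x,z in((-.10,.3),(-.1,.2),(-.1,.12),(-.1,.07),(-.1,.024),(-.015,.024)):
        R=Rl(d,"Y",sg);print(sg,d,x,z,robot.ik(n(x,0,z)-.019*R[:,2],R))
E
```

```text
[ 0.449 -0.189  0.43 ]
32.125 [ 0.439 -0.208  0.398] [ 0.    -0.001 -1.   ] [-0.197  0.506 -1.121]
1 0 -0.1 0.3 [ 1.146  0.264 -1.036  1.736  0.237  1.276  1.447]
1 0 -0.1 0.2 [ 1.077  0.372 -0.984  1.866  0.349  1.088  1.35 ]
1 0 -0.1 0.12 [ 0.994  0.475 -0.899  1.942  0.458  0.943  1.261]
1 0 -0.1 0.07 [ 0.926  0.539 -0.82   1.976  0.523  0.85   1.21 ]
1 0 -0.1 0.024 [ 0.849  0.595 -0.722  1.998  0.569  0.759  1.174]
1 0 -0.015 0.024 [ 0.837  0.748 -0.797  1.785  0.67   0.902  1.127]
1 15 -0.1 0.3 [ 1.295  0.01  -0.999  1.932 -0.027  0.944  1.7  ]
1 15 -0.1 0.2 [ 1.241  0.183 -1.033  2.065  0.214  0.729  1.486]
1 15 -0.1 0.12 [ 1.175  0.362 -1.019  2.143  0.541  0.598  1.197]
1 15 -0.1 0.07 [ 1.097  0.462 -0.948  2.178  0.754  0.528  1.011]
1 15 -0.1 0.024 [ 1.001  0.54  -0.84   2.199  0.94   0.456  0.845]
1 15 -0.015 0.024 [ 0.821  0.604 -0.686  2.005  0.781  0.497  1.   ]
1 30 -0.1 0.3 [ 1.122 -0.173 -0.712  2.136 -0.363  0.649  2.015]
1 30 -0.1 0.2 [ 1.215  0.004 -0.89   2.266 -0.197  0.361  1.883]
1 30 -0.1 0.12 [ 1.292  0.279 -1.064  2.338  0.935  0.222  0.827]
1 30 -0.1 0.07 
[... 1402 characters left out ...]
[ 1.397 -0.218 -0.932  2.132 -0.489  0.677 -1.006]
-1 30 -0.1 0.2 [ 1.323  0.008 -0.997  2.264 -0.191  0.361 -1.262]
-1 30 -0.1 0.12 [-0.357  0.169  0.724  2.382 -1.048  0.215 -0.433]
-1 30 -0.1 0.07 None
-1 30 -0.1 0.024 [ 0.952  0.482 -0.715  2.387  2.199  0.259  2.753]
-1 30 -0.015 0.024 [-0.023  0.501  0.362  2.227  4.301  0.225  0.436]
-1 34 -0.1 0.3 [ 1.43  -0.268 -0.925  2.184 -0.658  0.628 -0.847]
-1 34 -0.1 0.2 [ 1.392 -0.021 -1.042  2.315 -0.421  0.273 -1.031]
-1 34 -0.1 0.12 None
-1 34 -0.1 0.07 [ 1.125  0.398 -0.887  2.417  2.174  0.241  2.777]
-1 34 -0.1 0.024 [ 1.122  0.578 -0.897  2.427  2.331  0.408  2.699]
-1 34 -0.015 0.024 [ 0.91   0.597 -0.718  2.245  2.194  0.316  2.795]
```

```bash
python3 - <<'E'
from h import *
np.set_printoptions(precision=3,suppress=True)
n=lambda x,z,R:tf(PN,[(x,0,z)])[0]-.019*R[:,2]
def rep(m): s=robot.get_state();print(m,round(s["time"],1),s["ee_pos"],s["force"],s["moment"],s["qpos"])
A=Rl(15,"Y",1);B=Rl(31,"Y",1)
robot.move_ptp(n(-.11,.2,A),A);rep("15")
try:
  robot.move_linear(n(-.11,.07,B),.1,frame=B)
except robot.PlanningError as e:
  print(e); robot.move_ptp(n(-.11,.12,A),A);robot.move_ptp(n(-.11,.07,B),B)
rep("31")
robot.move_linear(n(-.11,.022,B),.08,threshold=6);rep("low")
cv2.imwrite("pics/w8.png",np.vstack([robot.grab_frame("side")[100:320,180:500,::-1],robot.grab_frame("scene")[100:240,180:500,::-1]]).repeat(1,0))
E
```

```text
15 33.0 [ 0.474 -0.164  0.219] [-0.981 -0.088  0.803] [0.049 0.184 0.025] [ 1.257  0.152 -1.031  2.084  0.172  0.723  1.523]
the arm cannot follow that straight line within its joint ranges
31 34.6 [ 0.469 -0.164  0.087] [ 0.172 -0.277  0.039] [0.117 0.405 0.025] [ 1.278  0.453 -1.073  2.399  1.748  0.308  0.084]
low 35.4 [ 0.468 -0.163  0.039] [-0.558 -1.522  0.111] [0.13  0.459 0.022] [ 1.26   0.663 -1.075  2.413  2.025  0.481 -0.098]
```

View pics/w8.png

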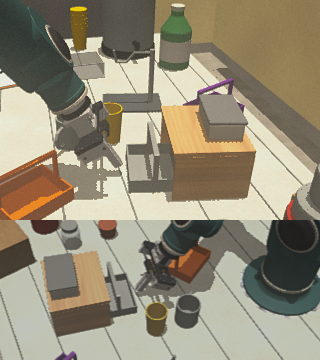

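The gripper leans back behind the caddy's near end, clear of the cup, the mug and the orange look-alike. Now I'll push.

```bash
python3 - <<'E'
from h import *
np.set_printoptions(precision=2,suppress=True)
ax=np.array([np.cos(PN[2]),np.sin(PN[2])])
R=robot.get_state()["tool_rot"]
n=lambda x:tf(PN,[(x,0,.022)])[0]-.019*R[:,2]
def f(): 
    s=robot.get_state();return s["time"],float((np.array(s["ee_pos"])[:2]-PN[:2])@ax),float(np.array(s["force"])[:2]@ax),s["force"],s["moment"]
print(f())
for k,x in enumerate(np.arange(-.095,-.004,.01)):
    hit=robot.move_linear(n(x),.02,threshold=7 if k==0 else 5);print(round(x,3),hit,*f())
    if hit: break
E
```

```text
(35.475, -0.1194767189324634, -0.3914848417894641, array([-0.37,  0.15, -0.1 ]), array([0.05, 0.52, 0.02]))
-0.095 False 36.375 -0.10485412883697269 -0.27118066725622236 [-0.35 -0.42 -0.69] [0.14 0.55 0.  ]
-0.085 False 37.025 -0.09465765646721155 0.5087219230914757 [ 0.57  0.27 -0.17] [ 0.05  0.49 -0.02]
-0.075 False 37.675 -0.0846741393255575 -0.006021602976554082 [-0.01 -0.02 -0.65] [ 0.16  0.46 -0.01]
-0.065 False 38.325 -0.07468500753291578 -0.41217942138625085 [-0.43 -0.03  0.09] [ 0.09  0.52 -0.04]
-0.055 False 38.975 -0.06469807749474976 -0.5109165022200401 [-0.56 -0.23 -0.37] [ 0.07  0.5  -0.03]
-0.045 False 39.625 -0.054700303020473955 -0.4360015257430029 [-0.56 -0.65 -0.01] [0.14 0.46 0.01]
-0.035 False 40.275 -0.04469090590913364 -0.22182778557798696 [-0.24 -0.09  0.17] [0.11 0.48 0.  ]
-0.025 True 40.525 -0.04390876438239252 -2.303651329412757 [-2.29  0.31  1.04] [ 0.06  0.71 -0.07]
```

```bash
python3 - <<'E'
from h import *
a=cv2.resize(robot.grab_frame("side")[170:320,280:460,::-1],None,fx=3,fy=3,interpolation=cv2.INTER_CUBIC)
cv2.imwrite("pics/w9.png",a)
E
```

```text
(no output)
```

The 12-picture limit is reached, so I'll find the caddy's near edge with image code, sampling along the line where its -y wall must lie.

```bash
python3 - <<'E'
from h import *
old=cv2.imread("pics/w8.png")[:220]; new=robot.grab_frame("side")[100:320,180:500,::-1]
cv2.imwrite("pics/side9.png",new)
for z in(.012,.025):
  xs=np.arange(-.13,.001,.005);q=proj("side",tf(PN,[(x,-.075,z) for x in xs]))-[180,100]
  for nm,im in(("old",old),("new",new)):
    g=cv2.cvtColor(np.ascontiguousarray(im),cv2.COLOR_BGR2GRAY)
    print(z,nm,[(int(round(x*1000)),int(g[int(round(v)),int(round(u))])) for x,(u,v) in zip(xs,q)])
b=proj("side",tf(PN,[(x,-.06,.1) for x in(-.03,0)]))-[180,100];print(b)
s=robot.get_state();print(s["time"],s["force"])
E
```

```text
0.012 old [(-130, 230), (-125, 229), (-120, 227), (-115, 230), (-110, 228), (-105, 228), (-100, 235), (-95, 140), (-90, 145), (-85, 101), (-80, 101), (-75, 100), (-70, 100), (-65, 101), (-60, 102), (-55, 102), (-50, 98), (-45, 97), (-40, 101), (-35, 95), (-30, 102), (-25, 95), (-20, 98), (-15, 97), (-10, 98), (-5, 99), (0, 101)]
0.012 new [(-130, 133), (-125, 141), (-120, 138), (-115, 138), (-110, 137), (-105, 137), (-100, 138), (-95, 94), (-90, 225), (-85, 232), (-80, 152), (-75, 224), (-70, 232), (-65, 229), (-60, 229), (-55, 227), (-50, 226), (-45, 225), (-40, 227), (-35, 228), (-30, 172), (-25, 97), (-20, 96), (-15, 96), (-10, 95), (-5, 99), (0, 98)]
0.025 old [(-130, 229), (-125, 230), (-120, 231), (-115, 230), (-110, 230), (-105, 230), (-100, 145), (-95, 232), (-90, 139), (-85, 97), (-80, 98), (-75, 101), (-70, 101), (-65, 100), (-60, 97), (-55, 96), (-50, 100), (-45, 97), (-40, 98), (-35, 97), (-30, 99), (-25, 98), (-20, 104), (-15, 99), (-10, 101), (-5, 96), (0, 94)]
0.025 new [(-130, 135), (-125, 141), (-120, 140), (-115, 139), (-110, 140), (-105, 140), (-100, 97), (-95, 138), (-90, 147), (-85, 232), (-80, 152), (-75, 232), (-70, 231), (-65, 230), (-60, 229), (-55, 230), (-50, 229), (-45, 228), (-40, 229), (-35, 228), (-30, 142), (-25, 92), (-20, 99), (-15, 98), (-10, 98), (-5, 97), (0, 98)]
[[154.78669451 152.58308779]
 [167.98725271 152.22758493]]
40.625 [-1.91860246  0.14174154  1.53642508]
```

```bash
python3 - <<'E'
from h import *
np.set_printoptions(precision=4,suppress=True)
ax=np.array([np.cos(PN[2]),np.sin(PN[2])])
R=robot.get_state()["tool_rot"]
n=lambda x:tf(PN,[(x,0,.022)])[0]-.019*R[:,2]
def f(): 
    s=robot.get_state();return s["time"],float((np.array(s["ee_pos"])[:2]-PN[:2])@ax),s["force"]
print(f());hit=robot.move_linear(n(-.022),.01,threshold=5);print(hit,*f());robot.pause(.3);print(f())
im=robot.grab_frame("side")[100:320,180:500,::-1]
g=cv2.cvtColor(np.ascontiguousarray(im),cv2.COLOR_BGR2GRAY).astype(int)
for y,z in((-.075,.012),(-.075,.025)):
  xs=np.arange(-.045,-.009,.0025);q=proj("side",tf(PN,[(x,y,z) for x in xs]))-[180,100]
  print([(round(x*1000,1),g[int(round(v)),int(round(u))]) for x,(u,v) in zip(xs,q)])
E
```

```text
(40.625, -0.04408161834566946, array([-1.9186,  0.1417,  1.5364]))
True 40.9833 -0.04391957393815794 [-2.309  -0.1002  1.0556]
(41.2833, -0.04403869108654138, array([-0.9029,  0.0121,  2.0243]))
[(np.float64(-45.0), np.int64(226)), (np.float64(-42.5), np.int64(226)), (np.float64(-40.0), np.int64(227)), (np.float64(-37.5), np.int64(228)), (np.float64(-35.0), np.int64(229)), (np.float64(-32.5), np.int64(231)), (np.float64(-30.0), np.int64(170)), (np.float64(-27.5), np.int64(112)), (np.float64(-25.0), np.int64(92)), (np.float64(-22.5), np.int64(98)), (np.float64(-20.0), np.int64(99)), (np.float64(-17.5), np.int64(101)), (np.float64(-15.0), np.int64(98)), (np.float64(-12.5), np.int64(98)), (np.float64(-10.0), np.int64(99))]
[(np.float64(-45.0), np.int64(229)), (np.float64(-42.5), np.int64(228)), (np.float64(-40.0), np.int64(229)), (np.float64(-37.5), np.int64(226)), (np.float64(-35.0), np.int64(227)), (np.float64(-32.5), np.int64(234)), (np.float64(-30.0), np.int64(143)), (np.float64(-27.5), np.int64(88)), (np.float64(-25.0), np.int64(90)), (np.float64(-22.5), np.int64(99)), (np.float64(-20.0), np.int64(97)), (np.float64(-17.5), np.int64(101)), (np.float64(-15.0), np.int64(100)), (np.float64(-12.5), np.int64(96)), (np.float64(-10.0), np.int64(100))]
```

```bash
python3 - <<'E'
from h import *
np.set_printoptions(precision=3,suppress=True,linewidth=200)
R=robot.get_state()["tool_rot"]
n=lambda x,z,R:tf(PN,[(x,0,z)])[0]-.019*R[:,2]
robot.move_linear(n(-.05,.022,R),.03);robot.move_linear(n(-.11,.024,R),.12)
robot.move_linear(n(-.11,.07,R),.12)
A=Rl(15,"Y",1);robot.move_ptp(n(-.11,.12,A),A);robot.move_ptp(n(-.11,.2,A),A)
D=Rl(0,"Y",1);robot.move_ptp(n(-.13,.28,D),D)
print(robot.get_state()["time"],robot.get_state()["force"])
im=robot.grab_frame("wrist")[:,:,::-1];cv2.imwrite("pics/w10.png",im)
g=cv2.cvtColor(np.ascontiguousarray(im),cv2.COLOR_BGR2GRAY)
xs=np.arange(-.06,.012,.004);print((xs*1000).round())
for y in(-.07,-.05,-.03,0,.03,.05,.07):
  q=proj("wrist",tf(PN,[(x,y,.036) for x in xs]));print(y,q[0].round(),[int(g[int(v),int(u)]) if 0<=v<399 and 0<=u<639 else -1 for u,v in q.round()])
E
```

```text
45.3333 [-0.966  0.524 -0.113]
[-60. -56. -52. -48. -44. -40. -36. -32. -28. -24. -20. -16. -12.  -8.  -4.   0.   4.   8.]
-0.07 [279. 218.] [175, 176, 175, 175, 107, 49, 36, 33, 97, 79, 28, 27, 26, 26, 25, 25, 27, 27]
-0.05 [291. 218.] [177, 177, 176, 175, 81, 33, 32, 31, 101, 119, 66, 55, 56, 56, 56, 56, 55, 55]
-0.03 [303. 218.] [176, 177, 177, 177, 90, 35, 32, 34, 47, 47, 45, 44, 44, 44, 44, 45, 44, 44]
0 [322. 218.] [176, 176, 176, 175, 87, 34, 22, 10, 18, 20, 13, 11, 12, 14, 13, 12, 11, 12]
0.03 [340. 218.] [176, 176, 174, 175, 145, 35, 32, 33, 52, 67, 45, 44, 44, 45, 44, 44, 44, 44]
0.05 [353. 218.] [176, 175, 174, 173, 139, 35, 33, 33, 64, 99, 56, 55, 56, 56, 55, 56, 54, 56]
0.07 [365. 218.] [171, 175, 174, 174, 174, 164, 80, 42, 68, 100, 90, 98, 99, 86, 52, 38, 37, 39]
```

```bash
python3 - <<'E'
from h import *
g=cv2.cvtColor(cv2.imread("pics/w10.png"),cv2.COLOR_BGR2GRAY).astype(np.float32)
def edge(z,lo,hi,ys,sgn,mid):
    out=[]
    for y in ys:
        xs=np.arange(lo,hi,.0004);q=proj("wrist",tf(PN,[(x,y,z) for x in xs])).astype(np.float32)
        v=cv2.remap(g,q[:,:1],q[:,1:],cv2.INTER_LINEAR).ravel()
        i=np.where((sgn*(v[1:]-mid)>0)&(sgn*(v[:-1]-mid)<=0))[0];out.append(xs[i[0]] if len(i) else np.nan)
    out=np.array(out);k=~np.isnan(out);p=np.polyfit(np.array(ys)[k],out[k],1);print(z,(out*1000).round(1),"yaw rel PN",-p[0])
edge(0,-.05,-.01,np.arange(-.065,.056,.01),-1,105)
edge(.036,-.036,-.02,[-.065,-.06,-.055,-.05,-.045,.04,.045,.05,.055],1,52)
# riser board front edge z=.132 (dark->wood)
edge(.132,-.02,.03,np.arange(-.09,.091,.02),1,100)
E
```

```text
0 [-29.6 -29.6 -29.6 -29.6 -29.6 -29.2 -29.2 -29.2 -29.2 -29.2 -29.2 -29.2
 -29.2] yaw rel PN -0.00439560439560442
0.036 [-30. -30. -30. -30. -30. -30. -30. -30. -30.] yaw rel PN 8.22808145583508e-17
0.132 [ nan  nan  nan  nan  nan  nan  nan  nan -1.2 -1.6] yaw rel PN 0.020000000000000035
```

```bash
python3 - <<'E'
from h import *
im=cv2.imread("pics/w10.png").astype(np.float32);sat=im.max(2)-im.min(2)
xs=np.arange(-.02,.025,.0005);Y=[];X=[]
for y in np.arange(-.09,.1,.01):
    q=proj("wrist",tf(PN,[(x,y,.132) for x in xs])).astype(np.float32)
    v=cv2.remap(sat,q[:,:1].copy(),q[:,1:].copy(),cv2.INTER_LINEAR).ravel()
    d=np.convolve(v,np.r_[np.ones(4),-np.ones(4)],"valid");i=d.argmax();Y.append(y);X.append(xs[i+4])
X=np.array(X);print((X*1000).round(1))
k=abs(X-np.median(X))<.004;p=np.polyfit(np.array(Y)[k],X[k],1);print("riser yaw rel PN",-p[0],p[1],k.sum())
c=proj("wrist",tf(PN,[(.005,.095,0),(.005,-.095,0)]));print(c)
E
```

```text
[ -2.   -2.   -2.   -2.   -2.   -2.   17.  -14.   21.   -1.5  11.5  -3.5
   5.5  -2.5  -2.5  -2.5  -2.5  -2.5  -2.5]
riser yaw rel PN 0.004018324607329839 -0.0022799738219895136 14
[[374.25200597 245.00372254]
 [269.43995302 245.23091911]]
```

```bash
python3 - <<'E'
from rig import robot
print(robot.sign_off(), robot.get_state()["time"])
E
```

```text
the job is handed in; nothing more can be done
the job is handed in; nothing more can be done
```

I lifted the steel caddy off the hook (44 mm up, then straight out), set it down in front of the riser, slid it into the bay against the stop, and handed the job in. The clock read 45.3 s after the last move, with the gripper well clear.

**Setting down:** contact with the table registered at a 1.5 N change.

**First slide attempt:** it stopped early on a small force spike. I opened the gripper and moved up and sideways, which may have nudged the handle by a few mm. I then regrasped and slid the caddy in to the bay mouth.

**Stop:** pushing with the gripper leaned back 31°, the force threshold (5 N change) tripped. A second push tripped it again with no further movement (about 0.1 mm). That puts the stop face at about x = 93 mm in the riser's frame, inside the stated range of 65 to 105 mm.

**Last checks:**
- The caddy's near face stands about 27 mm out of the bay, standing flat.
- It is square to the riser's front edge to about 0.5°.
- Readings of the riser's pose disagreed by up to 9 mm sideways and about 0.02 rad in yaw between cameras. I used a value in between.
- The picture limit was reached before the final push, so these checks were done by image code, not by viewing. I also did not measure the bystanders again. Nothing pointed to contact with them in the last picture I viewed, and none was felt afterwards.

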